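# Free the jammed size slide of the eyelet press

### The arm

A 6-joint arm with a two-finger parallel gripper is mounted at the origin on the work surface. World frame = base frame: x ahead of the robot, y to its left, z up, the work surface at z = 0. Lengths are in m, angles in degrees, forces in N, time in s.
With the tool pointing down it reaches from about 0.425 to 1.125 m from the base axis. Payload 14.9 kg.
Tool frame: the origin (TCP) lies at the very end of the fingers, on their centre line; the grasp point (between the pads) lies 19 mm behind it; z points along the fingers, y is the line along which they close (so a half turn about z gives the same grasp; the last joint's range is limited). The gripper opens to 91 mm and grips with 3 to 60 N. Pads are 32 mm wide; open, the fingers measure 118 mm over their backs; the gripper's body (76 mm by 178 mm) begins 60 mm behind the grasp point.
Start: joints at [-72.897, 21.709, 99.362, -0, 58.929, -1.908], TCP at [0.228, -0.662, 0.214] pointing down, gripper open.
Joint ranges: [-158.91, 158.91], [-42.39, 125.64], [0.06, 152.35], [-60.88, 240.88], [17.5, 164.5], [-176.32, 176.32]. Speed limits (degrees/s): [108.29, 108.29, 136.94, 180, 180, 180].

### API

Orientations are given as [roll, pitch, yaw] about the fixed x, y, z axes, in that order (R = Rz(yaw) Ry(pitch) Rx(roll)).
In Python, from cell import bot gives the robot as it stands.
- The arm moves only by the tool servo_tool, never from a script. Its argument "series" is a list of rows, each a list of 3 entries, a list of its own where there are three numbers: the opening, from 0 (shut) to 1 (fully open), then the shift along the world's x, y, z in m, then the turn, a rotation vector about the world's x, y, z in rad. A call has 1 to 10 rows; each row shifts and turns the commanded pose from where the row before left it; what a row does not reach is not made up. A row lasts 1/8 s, in which the tool goes at most 62.5 mm and 10.7 degrees, less where a joint would pass 70% of its speed; a pose out of reach is approached as far as the arm can. A call is refused whole if a number of a shift passes 0.0625 or a number of a turn 0.188, either way. A call with a gripper value outside its range is refused whole. The fingers move at their own pace and stop on an object; the grip force is fixed at half the most. Time passes only in rows, so rows that do not move let the fingers close. It gives the time, the measured TCP pose, the force, the opening and the grip force at its end, in the units of the state.
- bot.get_obs(): the state, without advancing time (a new reading comes with each control period).
- bot.read_camera(name): name is "scene" or "top"; returns (picture, depth): 384x512x3 uint8, red, green, blue; 384x512 float32, m along the optical axis (not along the pixel's ray), 0 where there is no reading.
- bot.get_calibration(name): a dict with "fx", "fy", "cx", "cy" (pixels), "extrinsics" (4x4, takes a point from world to camera coordinates). Camera axes: x right, y down, z forward; pixel columns grow to the right and rows downward; lengths in m; the calibration is good to about 2 mm. A picture is of the moment at which its call begins. get_calibration takes no time and is no camera call.
- bot.hand_in(): hands the job in; it is judged then, once.
The state is a dict: "clock": time; "joint_pos": joint angles; "qd": joint speeds; "joint_efforts": joint torques, N m; "position": TCP position; "ee_rot": TCP orientation; "wrist_force": force on the tool from outside, world axes, zero at the start; "moment": the same for the moment, N m; "grip_width": opening from 0.0 (shut) to 1.0 (fully open); "finger_force": force on a finger pad.
Only numpy, scipy, OpenCV 4.12 (cv2) and the standard library are available. Lean on these libraries where they do the work, as an engineer would, in place of code of your own. Each camera call takes 0.05 s, during which the arm holds its last target. There are 200 camera calls.

### The job

A brass spacer is jammed in the track of the eyelet press: holding the wooden block, knock the spacer loose sideways towards the open front of the press (keep your fingers off it until it is out from under its keeper), stand the block back upright on the bench, and lift the spacer out into the blue tray without dropping it. Then push the size slide, the plate with the red grip, fully home so that it presses firmly against its end stop, without ramming it, and leave it there. Leave the other things on the bench where they are.

Things in the scene. Friction and masses are not known exactly. Their poses are not given: they have to be found in the camera images.
- press: Green eyelet press, bolted down. Origin: on the bench, under the slide's track. x points from its open front edge (75 mm before the origin) to the ram column at the rear (front face at x=210 mm), y is the way the size slide travels when pushed home, z up. Base plate 16 mm thick, x -75 to 270, y -180 to 240 mm. Two steel guide rails for the slide stand on it at x=105 and x=165, tops 40 mm up.
- keeper (a point): Middle of the upper front edge of the dark steel keeper lip on the base plate, 37 mm above the bench. The lip reaches 28 mm back from here (press +x) and 40 mm either way along press y; the spacer's toe is trapped under it.
- upper_die (a point): Centre of the underside of the upper die, 90 mm above the bench (press x=165, y=85 mm). The press head above it overhangs forward to 35 mm in front of this point (press x from 130 mm back), 30 mm to either side in y, 126 to 166 mm above the bench; a stub on top ends at 186 mm. The steel press lever sticks out to +y behind it.
- slide: Aluminium size slide of the press; travels only along press y, no spring, about 3 N of friction. Plate 12 mm thick, underside 40 mm above the bench, 60 mm long in y, press x -30 to 140; behind that a die bar (x 140 to 190) reaches 195 mm ahead of the grip in y, its dies 68 mm above the bench. Origin: plate's underside, below the grip; axes as the press.
- grip (a point): Point on the upright red grip of the size slide, 80 mm above the bench. The grip is a blade 14 mm along press x, 34 mm along press y, rising from 52 mm to 98 mm above the bench; this point is 18 mm below its top, on its centre line.
- slide_nose (a point): Middle of the slide's leading (+y) end face, 30 mm ahead of the grip, 46 mm above the bench. At home it meets stop_face (y difference 0 in the press frame).
- end_stop: Dark steel end-stop block fixed on the press: 60 mm along press x, 25 mm along y, top 66 mm above the bench, brass screw head behind. Origin: on the base plate under the middle of the face that the slide meets; axes as the press. Rigid.
- stop_face (a point): Middle of the end stop's face that looks towards the slide, 46 mm above the bench; 75 mm along +y from the press origin.
- spacer: Jammed brass spacer, about 0.2 kg. Body 40 (x) by 20 (y) by 50 mm tall, with a toe 8 mm high, 16 mm long at the foot of its +x side. Origin: centre of the body's underside; at the start 16 mm above the bench, axes as the press, toe clamped under the keeper. Driving it 15 mm (18 to 25 is good) towards press -x with 8 to 20 N on its +x side, 39 to 66 mm above the bench, frees it.
- block: Loose pale hardwood block, 30 mm (its x) by 40 mm (its y) by 90 mm tall, standing upright on the bench, 0.09 kg. Origin: centre of its underside.
- tray: Blue open parts tray fixed to the bench, outside 120 mm (its x) by 150 mm (its y), 30 mm tall, walls and floor 5 mm. Origin: centre of its underside.
- spool: bystander: orange plastic thread spool, 60 mm across, 70 mm tall, standing
- jar: bystander: closed glass jar, 64 mm across, 85 mm tall
- tape: bystander: black roll of tape lying flat, 90 mm across, 25 mm tall
- mallet: bystander: hammer lying flat, about 260 mm long
- driver: bystander: screwdriver with a yellow handle, lying flat
- scissors: bystander: scissors with green handles, about 170 mm long, lying flat

How it is judged (in metres and radians):
On the way, in this order (a step that is already met when the one before it is completed fails the run):
1. the block, held by the fingers, is driving the spacer, which has moved more than 5 mm towards the front (contact force between block and spacer above 0.5 N and contact force between the fingers and block above 2 N and x of spacer in the frame of press below -0.005 m), for 0.04 s.
2. the spacer is in the tray and at rest (x of spacer in the frame of tray between -0.056 and 0.056 m and y of spacer in the frame of tray between -0.071 and 0.071 m and height (world z) of spacer below 0.035 m and linear speed of spacer below 0.02 m/s), for 0.2 s.
3. the slide is pressed against its end stop with more than 2 N (contact force between slide and end_stop above 2 N and y of slide_nose in the frame of stop_face above -0.0015 m), for 0.05 s.
At the end, for the whole second after the job is handed in: The spacer lies at rest inside the tray; the block stands upright (within 0.1 rad) on the bench itself; the slide rests within 1.5 mm of its end stop (all of step 2 and y of slide_nose in the frame of stop_face above -0.0015 m and angle between block's own z axis and vertical below 0.1 rad and height (world z) of block below 0.004 m and linear speed of each of block, slide below 0.02 m/s); the robot touches nothing.
It fails at once if fingers touch the spacer while it is still jammed (less than 13 mm from its place) (contact force between the fingers and spacer above 1 N and x of spacer in the frame of press above -0.013 m and horizontal distance between spacer and press below 0.06 m and height (world z) of spacer below 0.03 m).
It fails at once if the slide rams its end stop with more than 50 N (contact force between slide and end_stop above 50 N).
It fails at once if the spacer is dropped (faster than 0.6 m/s with no finger on it) (linear speed of spacer above 0.6 m/s and contact force between the fingers and spacer below 0.1 N).
It fails at once if a bystander (spool, jar, tape, hammer, screwdriver, scissors) moved more than 30 mm (distance of any of spool, jar, tape, mallet, driver, scissors from where it was at the start of the episode above 0.03 m).
It also fails if it takes over 72 s, if anything falls off the work surface, if the arm or the gripper's body presses on something with over 40 N, if the wrist force passes 120 N, or if a joint passes its speed limit or range.

## Working session

There is one attempt and no reset: what is moved stays moved. The work goes in short steps, Python scripts to look and compute and a tool call to move; the robot and the scene stay as the last step left them, time stands still between calls to the robot, and variables do not carry over. Pictures are saved under pics/ and viewed, at most 10 in all, crops included, and the job is handed in when it is done.

Besides the shell and the picture viewer there is one more tool, called after "Request:" as name(argument=value, ...), one argument or row to a line, values as JSON. servo_tool: Moves the arm, as the interface text tells. Its arguments: {"type":"object","properties":{"series":{"type":"array","items":{"type":"array"}}},"required":["series"]}

```bash
mkdir -p pics; ls
cat > h.py <<'E'
import numpy as np, cv2
from cell import bot
def look(n,save=None):
    im,d=bot.read_camera(n); 
    if save: cv2.imwrite(f'pics/{save}.png',im[:,:,::-1])
    return im,d,bot.get_calibration(n)
def world(c,d):
    "per-pixel world points"
    v,u=np.mgrid[:d.shape[0],:d.shape[1]]
    p=np.stack([(u-c['cx'])/c['fx']*d,(v-c['cy'])/c['fy']*d,d],-1)
    E=np.array(c['extrinsics']); return (p-E[:3,3])@E[:3,:3]
E
python3 - <<'E'
from h import *
for n in('scene','top'):
    im,d,c=look(n,n+'0'); E=np.array(c['extrinsics']); print(n,c['fx'],-E[:3,:3].T@E[:3,3],E[:3,:3].round(2).tolist())
    np.savez(n+'0',im=im,d=d,w=world(c,d))
print(bot.get_obs())
E
```

```text
pics
scene 378.08423324302225 [ 1.25281115 -0.43123382  1.02253089] [[0.55, 0.83, -0.01], [0.61, -0.41, -0.68], [-0.57, 0.37, -0.73]]
top 462.55555023545105 [0.25336622 0.00429133 1.50825794] [[-0.02, -1.0, -0.02], [-0.98, 0.02, -0.19], [0.19, 0.02, -0.98]]
{'clock': 0.1, 'joint_pos': array([-7.28972643e+01,  2.17351959e+01,  9.93914413e+01, -4.01780002e-04,
        5.89269289e+01, -1.90869318e+00]), 'qd': array([ 0.05120119, -0.05501337, -0.07092452,  0.04882016,  0.03923965,
       -0.02905006]), 'joint_efforts': array([ 8.92373100e-04, -7.65037966e+01, -4.35294735e+01,  6.52546738e-02,
        3.98535503e-02, -4.38637500e-07]), 'position': array([ 0.22791455, -0.66149893,  0.21336478]), 'ee_rot': array([-1.79946452e+02, -1.44037024e-03,  1.90116357e+01]), 'wrist_force': array([-0.24583345, -0.30668474,  0.20248922]), 'moment': array([-0.03321493,  0.06022211,  0.00352083]), 'finger_force': 0.0, 'grip_width': 1.0017553186801298}
```

View pics/scene0.png

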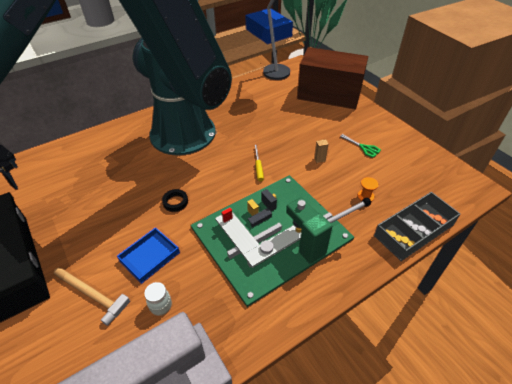

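View pics/top0.png

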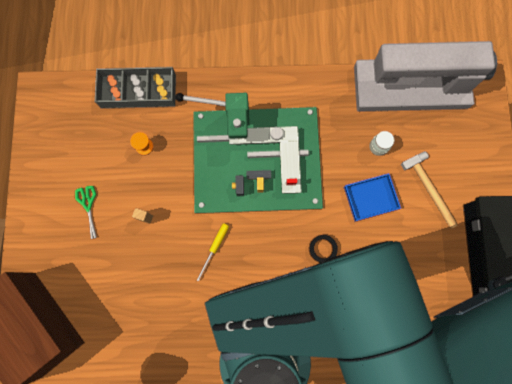

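Both views show the press with the slide's red grip at top-view pixel (291,182), the brass spacer at (261,184) and the keeper behind it at (262,174). The end stop is at (239,184), the block at (142,215) and the tray at (372,197). Press x points up in the top view and press y points left.

```bash
cat > m.py <<'E'
from h import *
f=np.load('top0.npz'); im,w=f['im'],f['w']; hsv=cv2.cvtColor(im,cv2.COLOR_RGB2HSV)
H,S,V=[hsv[...,i].astype(int) for i in range(3)]; Z=w[...,2]
def rect(m,name):
    m=cv2.morphologyEx(m.astype(np.uint8),cv2.MORPH_OPEN,np.ones((2,2)))
    n,l,st,_=cv2.connectedComponentsWithStats(m); k=1+np.argmax(st[1:,4]); p=w[l==k]
    r=cv2.minAreaRect((p[:,:2]*1000).astype(np.float32)); print(name,len(p),np.round(r[0],1),np.round(r[1],1),round(r[2],1),'z',np.percentile(p[:,2],[5,50,95]).round(4)); return p
v,u=np.mgrid[:384,:512]
box=lambda a,b,c,d:(u>=a)&(u<=b)&(v>=c)&(v<=d)
rect((H>50)&(H<95)&(S>90)&box(180,330,95,225)&(Z<.03)&(Z>.005),'press plate')
rect(box(125,160,200,230)&(Z>.07),'block top')
rect(box(335,410,165,230)&(H>100)&(H<130)&(S>120)&(Z>.022),'tray rim')
rect(box(280,305,172,190)&((H<8)|(H>172))&(S>120),'grip')
rect(box(250,270,170,195)&(H>18)&(H<35)&(S>120)&(Z>.055),'spacer top')
rect(box(245,280,165,182)&(Z>.03)&(Z<.042),'keeper')
rect(box(280,300,120,195)&(Z>.045)&(Z<.06),'plate')
rect(box(228,246,170,200)&(Z>.058)&(Z<.075),'stop')
rect(box(225,250,90,140)&(Z>.15)&(Z<.175),'head')
c=im[95:220,185:330,::-1]; cv2.imwrite('pics/crop0.png',cv2.resize(c,None,fx=5,fy=4.7,interpolation=cv2.INTER_CUBIC)[:600])
E
python3 m.py
```

```text
press plate 7826 [533.2   7. ] [559.7 416.5] 0.9 z [0.0121 0.018  0.0238]
block top 140 [456.  390.3] [62.7 27.8] 70.5 z [0.0486 0.0909 0.0961]
tray rim 85 [ 522.5 -434.2] [115.   20.4] 14.7 z [0.0001 0.0298 0.0362]
grip 57 [ 549.2 -102. ] [14.9 39.1] 17.1 z [0.0511 0.0952 0.1012]
spacer top 77 [549.9   1.7] [16.1 44.3] 88.8 z [0.0181 0.0667 0.0729]
keeper 77 [582.3  26.2] [38.7 28.3] 81.9 z [0.0183 0.0389 0.0445]
plate 1070 [497.  -80.1] [ 90.1 507.7] 81.0 z [0.0202 0.0535 0.06  ]
stop 142 [549.8  70.3] [64.5 25.9] 3.1 z [0.036  0.0665 0.073 ]
head 878 [562.   56.9] [622.1  70.9] 3.2 z [0.1399 0.1674 0.1723]
```

View pics/crop0.png

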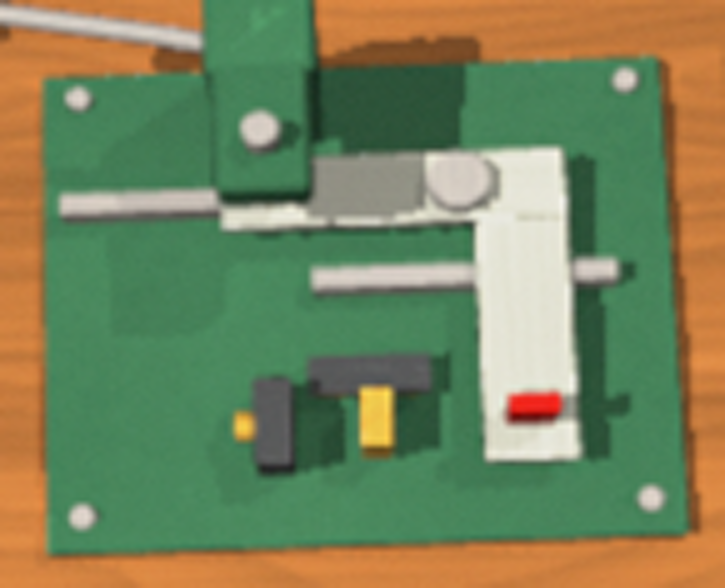

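```bash
cat >> h.py <<'E'
def cast(c,uv,z):
    uv=np.atleast_2d(uv).astype(float); E=np.array(c['extrinsics']); R=E[:3,:3]; o=-R.T@E[:3,3]
    r=np.c_[(uv[:,0]-c['cx'])/c['fx'],(uv[:,1]-c['cy'])/c['fy'],np.ones(len(uv))]@R
    return o+r*((z-o[2])/r[:,2])[:,None]
def rectz(c,m,z,name='',close=0):
    m=m.astype(np.uint8)
    if close: m=cv2.morphologyEx(m,cv2.MORPH_CLOSE,np.ones((close,close)))
    cs,_=cv2.findContours(m,cv2.RETR_EXTERNAL,cv2.CHAIN_APPROX_NONE); k=max(cs,key=cv2.contourArea)[:,0]
    r=cv2.minAreaRect((cast(c,k,z)[:,:2]*1000).astype(np.float32)); print(name,len(k),np.round(r[0],1),np.round(r[1],1),round(r[2],1)); return r
E
cat > m2.py <<'E'
from h import *
f=np.load('top0.npz'); im=f['im']; Z=f['w'][...,2]; c=bot.get_calibration('top')
H,S,V=[x.astype(int) for x in cv2.split(cv2.cvtColor(im,cv2.COLOR_RGB2HSV))]
v,u=np.mgrid[:384,:512]
box=lambda a,b,e,d:(u>=a)&(u<=b)&(v>=e)&(v<=d)
for p in [(194,112),(317,107),(194.5,212.5),(322,208.5)]: pass
g=(H>50)&(H<95)&(S>80)&box(180,330,95,225)
# edge lines of the base plate: front (v max per column), left/right (u per row)
cols=np.arange(200,318); vf=np.array([np.where(g[:,x])[0].max()+.5 for x in cols])
rows=np.arange(125,205); ul=np.array([np.where(g[y])[0].min()-.5 for y in rows]); ur=np.array([np.where(g[y])[0].max()+.5 for y in rows])
def line(px,z=.016):
    p=cast(c,px,z)[:,:2]; vx,vy,x,y=cv2.fitLine((p*1000).astype(np.float32),cv2.DIST_HUBER,0,.01,.01).ravel(); return np.array([x,y]),np.array([vx,vy])
F,L,R=line(np.c_[cols,vf]),line(np.c_[ul,rows]),line(np.c_[ur,rows])
print([np.degrees(np.arctan2(d[1],d[0])).round(2) for _,d in(F,L,R)])
def X(a,b): t=np.linalg.solve(np.c_[a[1],-b[1]],b[0]-a[0]); return a[0]+t[0]*a[1]
fl,fr=X(F,L),X(F,R); print('front corners',fl,fr,np.linalg.norm(fl-fr))
y=(fl-fr)/np.linalg.norm(fl-fr); x=np.array([y[1],-y[0]]); mid=(fl+fr)/2
print('press origin',mid+75*x-30*y,'yaw',np.degrees(np.arctan2(x[1],x[0])))
red=((H<8)|(H>172))&(S>130)
rectz(c,red&box(280,305,172,190),.098,'grip')
rectz(c,(H>18)&(H<35)&(S>130)&box(254,270,176,195),.066,'spacer top')
rectz(c,(V<110)&(S<90)&box(232,244,172,200),.066,'stop')
rectz(c,(V<110)&(S<90)&box(246,275,168,180),.037,'keeper')
t=(H>100)&(H<130)&(S>120)&box(335,410,165,230); rectz(c,t,.030,'tray',3)
b=box(128,156,203,228); print('block px',[(int(a),int(e)) for a,e in zip(*[k.ravel() for k in (H[205:225:3,132:152:4],V[205:225:3,132:152:4])])])
E
python3 m2.py
python3 - <<'E'
import cv2
a=cv2.imread('pics/top0.png')[195:235,115:165];b=cv2.imread('pics/scene0.png')[130:175,295:345]
import numpy as np
cv2.imwrite('pics/blk.png',np.hstack([cv2.resize(x,(400,400),interpolation=cv2.INTER_NEAREST) for x in(a,b)]))
E
```

```text
[np.float32(-89.14), np.float32(1.46), np.float32(0.82)]
front corners [467.76093 217.51611] [ 473.96317 -197.00378] 414.5663
press origin [546.3025   -18.618418] yaw 0.8572221
grip 26 [546.9 -94.7] [28.1 15.9] 88.9
spacer top 36 [547.5   3.4] [19.1 45.5] 88.8
stop 51 [545.7  70.3] [25.5 65.1] 89.3
keeper 66 [583.4   7.7] [81.5 33.4] 88.8
tray 155 [ 505.7 -357.4] [118.4 152.8] 14.3
block px [(14, 221), (14, 221), (14, 220), (14, 218), (13, 207), (13, 217), (15, 212), (13, 197), (13, 201), (13, 207), (13, 199), (17, 235), (18, 238), (16, 206), (13, 133), (14, 219), (17, 237), (17, 231), (17, 233), (16, 80), (14, 208), (17, 228), (17, 232), (16, 197), (16, 81), (13, 202), (13, 190), (14, 160), (16, 113), (15, 86), (13, 185), (14, 190), (14, 191), (13, 196), (13, 153)]
```

View pics/blk.png

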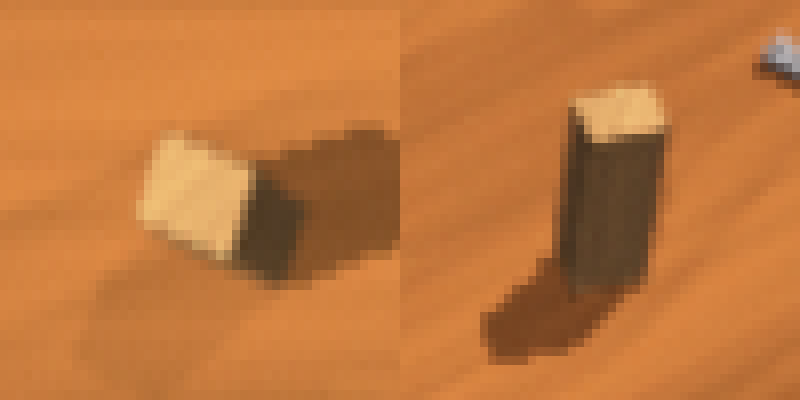

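```bash
cat > m3.py <<'E'
from h import *
for n,z0 in(('top0',1),('scene0',2)):
    f=np.load(n+'.npz'); im=f['im']; c=bot.get_calibration(n[:-1])
    H,S,V=[x.astype(int) for x in cv2.split(cv2.cvtColor(im,cv2.COLOR_RGB2HSV))]
    a=np.zeros(H.shape,bool); s=np.s_[203:228,128:156] if z0==1 else np.s_[138:150,312:332]
    a[s]=((V>222)&(S<160))[s]; rectz(c,a,.09,n+' block'); print(S[s][4::6,4::6])
E
python3 m3.py
```

```text
top0 block 34 [455.9 382.1] [37.  25.1] 72.5
[[176 177 176 176]
 [170 133 135 172]
 [176 149 137 137]
 [178 176 178 177]]
scene0 block 21 [459.7 376. ] [31.5 24.7] 67.9
[[168 133 169]
 [147 140 179]]
```

Request:
servo_tool(
  series=[
    [1,[0.05,0.05,0.02],[0,0,0.17]],
    [1,[0.04,0.05,0.02],[0,0,0.17]],
    [1,[0.04,0.05,0.02],[0,0,0.17]],
    [1,[0.04,0.05,0.02],[0,0,0.17]],
    [1,[0.03,0.06,0],[0,0,0.17]],
    [1,[0.03,0.06,0],[0,0,0.17]],
    [1,[0.03,0.06,0],[0,0,0.17]],
    [1,[0.0,0.06,0],[0,0,0.17]],
    [1,[0.0,0.06,0],[0,0,0.17]],
    [1,[0.0,0.06,0],[0,0,0.17]],
  ],
)

```text
clock: 1.35
position: [0.4657, -0.13, 0.2867]
ee_rot: [-180.0, -0.0, 116.7]
wrist_force: [0.9, 0.2, 0.0]
grip_width: 1.0
finger_force: 0.0
```

Request:
servo_tool(
  series=[
    [1,[0.0,0.06,0],[0,0,0.13]],
    [1,[0.0,0.06,0],[0,0,0.13]],
    [1,[0.0,0.06,0],[0,0,0.13]],
    [1,[0.0,0.06,0],[0,0,0.13]],
    [1,[0.0,0.06,0],[0,0,0.13]],
    [1,[0,0.06,0],[0,0,0.12]],
    [1,[0,0.06,0],[0,0,0]],
    [1,[0.0,0.06,0],[0,0,0]],
    [1,[0.0,0,0],[0,0,0]],
    [1,[0.0,0,0],[0,0,0]],
  ],
)

```text
clock: 2.6
position: [0.4658, 0.3477, 0.2864]
ee_rot: [-179.9, -0.0, 160.6]
wrist_force: [0.0, 0.0, 0.3]
grip_width: 0.999
finger_force: 0.0
```

Request:
servo_tool(
  series=[
    [1,[-0.009,0.033,-0.05],[0,0,0]],
    [1,[0,0,-0.06],[0,0,0]],
    [1,[0,0,-0.05],[0,0,0]],
    [1,[0,0,-0.04],[0,0,0]],
    [1,[0,0,-0.03],[0,0,0]],
    [1,[0,0,-0.025],[0,0,0]],
    [1,[0,0,-0.013],[0,0,0]],
    [1,[0,0,0],[0,0,0]],
  ],
)

```text
clock: 3.6
position: [0.4572, 0.3803, 0.0186]
ee_rot: [-180.0, -0.0, 160.5]
wrist_force: [0.2, -0.4, -0.1]
grip_width: 1.004
finger_force: 0.0
```

Request:
servo_tool(
  series=[
    [0,[0,0,0],[0,0,0]],
    [0,[0,0,0],[0,0,0]],
    [0,[0,0,0],[0,0,0]],
    [0,[0,0,0],[0,0,0]],
    [0,[0,0,0],[0,0,0]],
    [0,[0,0,0],[0,0,0]],
    [0,[0,0,0],[0,0,0]],
  ],
)

```text
clock: 4.47
position: [0.4572, 0.3811, 0.0189]
ee_rot: [-180.0, -0.0, 160.5]
wrist_force: [-0.3, -0.6, 1.5]
grip_width: 0.444
finger_force: 30.0
```

Request:
servo_tool(
  series=[
    [0,[0,0,0.03],[0,0,0]],
    [0,[0,0,0.05],[0,0,0]],
    [0,[0,-0.03,0.05],[0,0,0.05]],
    [0,[0.02,-0.05,0],[0,0,0.06]],
    [0,[0.02,-0.06,0],[0,0,0.06]],
    [0,[0.02,-0.06,0],[0,0,0.06]],
    [0,[0.02,-0.06,0],[0,0,0.06]],
    [0,[0.03,-0.06,0],[0,0,0.066]],
    [0,[0.027,-0.058,0],[0,0,0]],
    [0,[0,0,0],[0,0,0]],
  ],
)

```text
clock: 5.72
position: [0.5922, 0.0074, 0.1488]
ee_rot: [-180.0, 0.0, -179.3]
wrist_force: [-0.5, 0.9, -1.1]
grip_width: 0.438
finger_force: 30.0
```

Run:
```python
from h import *
o=bot.get_obs(); print(o['position'],o['ee_rot'],o['grip_width'])
for n in('scene','top'): look(n,n+'1')
a=cv2.imread('pics/scene1.png')[160:300,180:360]; b=cv2.imread('pics/top1.png')[110:220,190:330]
cv2.imwrite('pics/m1.png',np.hstack([cv2.resize(x,(400,330),interpolation=cv2.INTER_CUBIC) for x in(a,b)]))
```

```text
[0.59216972 0.00737234 0.14884674] [-1.79983817e+02  4.18286232e-02 -1.79299119e+02] 0.4377295041249581
```

View pics/m1.png

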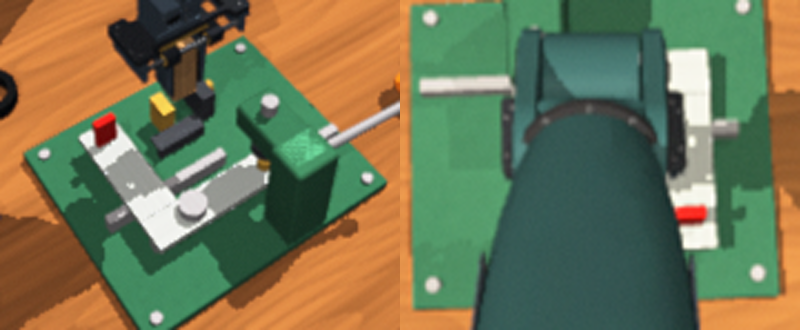

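The left crop shows the block upright in the fingers above and behind the spacer and keeper. I'll lower it just behind the spacer.

Request:
servo_tool(
  series=[
    [0,[0.004,-0.004,-0.03],[0,0,0]],
    [0,[0,0,-0.03],[0,0,0]],
    [0,[0,0,-0.018],[0,0,0]],
    [0,[0,0,-0.01],[0,0,0]],
    [0,[0,0,0],[0,0,0]],
    [0,[-0.003,0,0],[0,0,0]],
    [0,[0,0,0],[0,0,0]],
  ],
)

```text
clock: 6.7
position: [0.592, 0.0067, 0.0616]
ee_rot: [-180.0, 0.1, -179.1]
wrist_force: [-0.6, -0.4, 0.3]
grip_width: 0.44
finger_force: 30.0
```

Request:
servo_tool(
  series=[
    [0,[-0.003,-0.002,0],[0,0,0]],
    [0,[-0.003,-0.001,0],[0,0,0]],
    [0,[-0.002,0,0],[0,0,0]],
    [0,[0,0,0],[0,0,0]],
  ],
)

```text
clock: 7.2
position: [0.5857, 0.0035, 0.0615]
ee_rot: [-180.0, 0.3, -179.1]
wrist_force: [9.1, -0.9, -7.5]
grip_width: 0.437
finger_force: 30.0
```

Request:
servo_tool(
  series=[
    [0,[-0.002,0,0],[0,0,0]],
    [0,[-0.002,0,0],[0,0,0]],
    [0,[0,0,0],[0,0,0]],
  ],
)

```text
clock: 7.58
position: [0.582, 0.0036, 0.0616]
ee_rot: [-180.0, 0.3, -179.1]
wrist_force: [11.4, -0.1, -7.4]
grip_width: 0.438
finger_force: 30.0
```

Request:
servo_tool(
  series=[
    [0,[-0.002,0,0],[0,0,0]],
    [0,[-0.002,0,0],[0,0,0]],
    [0,[-0.002,0,0],[0,0,0]],
    [0,[0,0,0],[0,0,0]],
  ],
)

```text
clock: 8.07
position: [0.5759, 0.0035, 0.0615]
ee_rot: [-180.0, 0.3, -179.1]
wrist_force: [10.7, 1.0, -7.8]
grip_width: 0.439
finger_force: 30.0
```

Run:
```python
from h import *
im,d,c=look('scene','scene2')
a=im[180:260,230:310,::-1]; b=cv2.imread('pics/scene1.png')[180:260,230:310]
cv2.imwrite('pics/m2.png',np.hstack([cv2.resize(x,(400,400),interpolation=cv2.INTER_CUBIC) for x in(a,b)]))
```

```text
(no output)
```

View pics/m2.png

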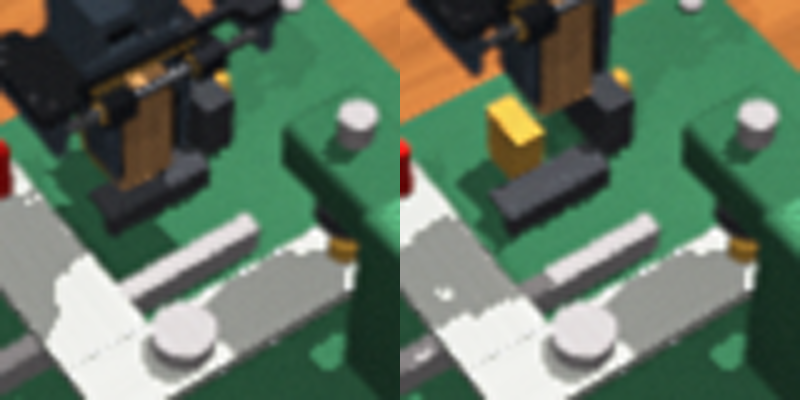

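The left crop shows the block still upright just above the keeper, with the spacer hidden behind it and being driven forward. I'll continue about 10 mm.

Request:
servo_tool(
  series=[
    [0,[-0.002,0,0],[0,0,0]],
    [0,[-0.002,0,0],[0,0,0]],
    [0,[-0.002,0,0],[0,0,0]],
    [0,[-0.002,0,0],[0,0,0]],
    [0,[-0.002,0,0],[0,0,0]],
    [0,[0,0,0],[0,0,0]],
  ],
)

```text
clock: 8.88
position: [0.5634, 0.0037, 0.0608]
ee_rot: [-180.0, -0.0, -179.1]
wrist_force: [1.0, 0.0, -0.6]
grip_width: 0.438
finger_force: 30.0
```

Request:
servo_tool(
  series=[
    [0,[0.006,0,0],[0,0,0]],
    [0,[0.005,0,0],[0,0,0]],
    [0,[0,0,0.04],[0,0,0]],
    [0,[0,0.02,0.05],[0,0,0]],
    [0,[-0.02,0.06,0],[0,0,0]],
    [0,[-0.02,0.06,0],[0,0,-0.06]],
    [0,[-0.02,0.06,0],[0,0,-0.06]],
    [0,[-0.02,0.06,0],[0,0,-0.06]],
    [0,[-0.02,0.06,0],[0,0,-0.06]],
    [0,[-0.015,0.05,0],[0,0,-0.06]],
  ],
)

```text
clock: 10.12
position: [0.4601, 0.3724, 0.1509]
ee_rot: [-180.0, -0.0, 163.7]
wrist_force: [0.3, -0.2, -0.2]
grip_width: 0.442
finger_force: 30.0
```

Request:
servo_tool(
  series=[
    [0,[0,0.01,-0.04],[0,0,-0.05]],
    [0,[0,0,-0.04],[0,0,0]],
    [0,[0,0,-0.025],[0,0,0]],
    [0,[0,0,0],[0,0,0]],
    [0,[0,0,0],[0,0,0]],
  ],
)

```text
clock: 10.75
position: [0.4615, 0.3806, 0.0467]
ee_rot: [180.0, 0.0, 160.9]
wrist_force: [0.2, 0.2, -0.8]
grip_width: 0.442
finger_force: 30.0
```

Run:
```python
from h import *
im,d,c=look('scene','scene3'); np.savez('scene3',im=im,d=d)
t,dt,ct=look('top','top3'); np.savez('top3',im=t,d=dt)
a=im[90:190,250:350,::-1]; b=t[160:220,210:310,::-1]
cv2.imwrite('pics/m3.png',np.hstack([cv2.resize(a,(400,400),interpolation=cv2.INTER_CUBIC),cv2.resize(b,(400,400),interpolation=cv2.INTER_CUBIC)]))
```

```text
(no output)
```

View pics/m3.png

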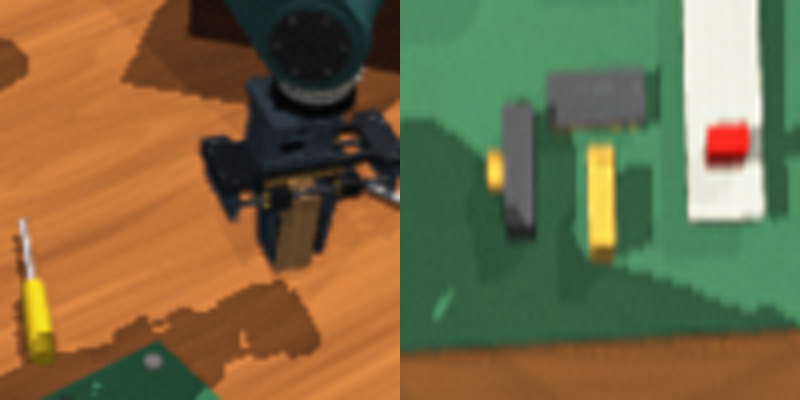

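The block hangs upright in the fingers. In the top crop the spacer stands clear in front of the keeper, around crop pixel (600,200). Next I'll lower the block.

Request:
servo_tool(
  series=[
    [0,[0,0,-0.015],[0,0,0]],
    [0,[0,0,-0.007],[0,0,0]],
    [0,[0,0,-0.003],[0,0,0]],
    [0,[0,0,0],[0,0,0]],
  ],
)

```text
clock: 11.35
position: [0.4609, 0.3801, 0.0205]
ee_rot: [-180.0, -0.0, 160.9]
wrist_force: [0.5, 1.5, -0.4]
grip_width: 0.437
finger_force: 30.0
```

Run:
```python
from h import *
f=np.load('top3.npz'); im=f['im']; c=bot.get_calibration('top'); H,S,V=[x.astype(int) for x in cv2.split(cv2.cvtColor(im,cv2.COLOR_RGB2HSV))]
a=np.zeros(H.shape,bool); s=np.s_[178:205,253:272]; a[s]=((H>18)&(H<35)&(S>130))[s]; rectz(c,a&(V>170),.066,'spacer bright'); rectz(c,a,.066,'all')
```

```text
spacer bright 39 [531.3   3.7] [19.1 45.3] 89.0
all 41 [528.1   3.7] [19.1 51.7] 88.9
```

Request:
servo_tool(
  series=[
    [0,[0,0,-0.001],[0,0,0]],
    [0,[0,0,-0.0007],[0,0,0]],
    [0,[0,0,0],[0,0,0]],
  ],
)

```text
clock: 11.72
position: [0.461, 0.3802, 0.0192]
ee_rot: [180.0, 0.0, 160.9]
wrist_force: [-0.0, -0.3, -0.3]
grip_width: 0.438
finger_force: 30.0
```

Run:
```python
from h import *
c=bot.get_calibration('top')
for n in('top0','top3'):
    im=np.load(n+'.npz')['im']; H,S,V=[x.astype(int) for x in cv2.split(cv2.cvtColor(im,cv2.COLOR_RGB2HSV))]
    print(n,*[(V[v,258:264]*(S[v,258:264]>100)).tolist() for v in range(174,202)],sep='\n')
```

```text
top0
[0, 0, 0, 0, 0, 0]
[0, 0, 0, 0, 0, 0]
[0, 0, 0, 0, 0, 0]
[184, 185, 183, 183, 182, 0]
[243, 242, 242, 243, 244, 162]
[243, 241, 240, 242, 243, 161]
[240, 240, 239, 241, 243, 160]
[241, 240, 239, 241, 242, 157]
[241, 239, 239, 240, 243, 158]
[241, 240, 239, 240, 242, 160]
[241, 240, 239, 241, 242, 164]
[241, 239, 239, 240, 243, 163]
[241, 240, 239, 241, 242, 163]
[242, 241, 239, 241, 243, 164]
[243, 242, 241, 242, 243, 165]
[213, 211, 210, 212, 212, 143]
[115, 110, 109, 109, 116, 88]
[107, 108, 107, 106, 106, 93]
[108, 103, 0, 103, 105, 0]
[124, 126, 125, 130, 131, 136]
[126, 129, 132, 136, 138, 136]
[131, 132, 136, 136, 136, 135]
[136, 136, 137, 137, 135, 137]
[138, 138, 138, 136, 137, 135]
[135, 135, 136, 137, 136, 137]
[135, 137, 136, 135, 137, 134]
[135, 137, 136, 135, 134, 136]
[139, 138, 138, 136, 135, 137]
top3
[0, 0, 0, 0, 0, 0]
[0, 0, 0, 0, 0, 0]
[0, 0, 0, 0, 0, 0]
[0, 0, 0, 0, 0, 0]
[0, 0, 0, 0, 0, 0]
[0, 0, 0, 0, 0, 0]
[138, 133, 137, 137, 138, 135]
[158, 149, 154, 158, 160, 0]
[229, 225, 225, 228, 227, 149]
[252, 245, 241, 244, 246, 163]
[250, 240, 237, 239, 241, 158]
[251, 248, 248, 250, 253, 174]
[251, 249, 249, 250, 254, 175]
[251, 249, 249, 250, 253, 178]
[251, 249, 248, 250, 254, 181]
[251, 249, 248, 250, 253, 181]
[251, 249, 248, 249, 253, 181]
[251, 249, 249, 250, 253, 179]
[249, 249, 249, 250, 253, 186]
[247, 249, 248, 250, 253, 196]
[247, 250, 249, 250, 253, 200]
[249, 251, 251, 252, 254, 203]
[229, 232, 230, 231, 231, 172]
[145, 130, 119, 120, 121, 98]
[113, 108, 108, 106, 107, 104]
[82, 82, 82, 81, 88, 0]
[84, 84, 85, 87, 89, 96]
[85, 89, 89, 91, 95, 94]
```

Request:
servo_tool(
  series=[
    [0.46,[0,0,0],[0,0,0]],
    [0.7,[0,0,0],[0,0,0]],
    [0.85,[0,0,0],[0,0,0]],
    [0.85,[0,0,0],[0,0,0]],
    [0.85,[0,0,0.02],[0,0,0]],
    [0.85,[0,0,0.06],[0,0,0]],
    [0.8,[0,0,0.06],[0,0,0]],
    [0.7,[0,-0.03,0.04],[0,0,0.06]],
  ],
)

```text
clock: 12.72
position: [0.4618, 0.3513, 0.2036]
ee_rot: [179.8, 0.2, 164.5]
wrist_force: [0.3, -0.9, -0.1]
grip_width: 0.721
finger_force: 0.0
```

Request:
servo_tool(
  series=[
    [0.6,[0.01,-0.058,0],[0,0,0.05]],
    [0.5,[0.01,-0.058,0],[0,0,0.05]],
    [0.5,[0.01,-0.058,0],[0,0,0.05]],
    [0.5,[0.01,-0.058,0],[0,0,0.05]],
    [0.5,[0.01,-0.058,0],[0,0,0.05]],
    [0.5,[0.013,-0.056,-0.02],[0,0,0.04]],
    [0.5,[0,0,-0.05],[0,0,0]],
    [0.5,[0,0,-0.03],[0,0,0]],
    [0.5,[0,0,0],[0,0,0]],
  ],
)

```text
clock: 13.85
position: [0.5229, 0.0041, 0.0985]
ee_rot: [180.0, -0.2, -179.1]
wrist_force: [0.6, 0.1, 0.5]
grip_width: 0.503
finger_force: 0.0
```

Request:
servo_tool(
  series=[
    [0.5,[0.002,0,-0.03],[0,0,0]],
    [0.5,[0,0,-0.025],[0,0,0]],
    [0.5,[0,0,-0.014],[0,0,0]],
    [0.5,[0,0,0],[0,0,0]],
    [0,[0,0,0],[0,0,0]],
    [0,[0,0,0],[0,0,0]],
    [0,[0,0,0],[0,0,0]],
    [0,[0,0,0],[0,0,0]],
    [0,[0,0,0],[0,0,0]],
    [0,[0,0,0],[0,0,0]],
  ],
)

```text
clock: 15.1
position: [0.5264, 0.0042, 0.0307]
ee_rot: [-180.0, 0.0, -179.1]
wrist_force: [-2.4, 0.2, 9.2]
grip_width: 0.218
finger_force: 30.0
```

Request:
servo_tool(
  series=[
    [0,[0,0,0.005],[0,0,0]],
    [0,[0,0,0.01],[0,0,0]],
    [0,[0,0,0.03],[0,0,0]],
    [0,[0,0,0.05],[0,0,0]],
    [0,[0,0,0.04],[0,0,0]],
    [0,[0,-0.03,0],[0,0,0]],
    [0,[0,-0.05,0],[0,0,0]],
    [0,[-0.01,-0.05,0],[0,0,0]],
    [0,[-0.01,-0.05,0],[0,0,0]],
  ],
)

```text
clock: 16.23
position: [0.5055, -0.1773, 0.1658]
ee_rot: [-180.0, 0.0, -179.1]
wrist_force: [1.0, 0.4, -1.9]
grip_width: 0.217
finger_force: 30.0
```

Request:
servo_tool(
  series=[
    [0,[0,-0.05,0],[0,0,0]],
    [0,[0,-0.05,0],[0,0,0]],
    [0,[0,-0.04,0],[0,0,0]],
    [0,[0,-0.03,0],[0,0,0]],
    [0,[0,-0.011,0],[0,0,0]],
    [0,[0,0,-0.03],[0,0,0]],
    [0,[0,0,-0.04],[0,0,0]],
    [0,[0,0,-0.03],[0,0,0]],
    [0,[0,0,0],[0,0,0]],
  ],
)

```text
clock: 17.35
position: [0.5048, -0.3553, 0.0636]
ee_rot: [179.9, -0.2, -179.0]
wrist_force: [-0.1, 0.5, -1.0]
grip_width: 0.217
finger_force: 30.0
```

Run:
```python
from h import *
print(bot.get_obs()['position'])
im,d,c=look('scene','scene4')
a=im[200:320,70:210,::-1]; b=im[90:190,260:380,::-1]
cv2.imwrite('pics/m4.png',np.hstack([cv2.resize(a,(400,400),interpolation=cv2.INTER_CUBIC),cv2.resize(b,(400,400),interpolation=cv2.INTER_CUBIC)]))
```

```text
[ 0.50481919 -0.35528463  0.06358748]
```

View pics/m4.png

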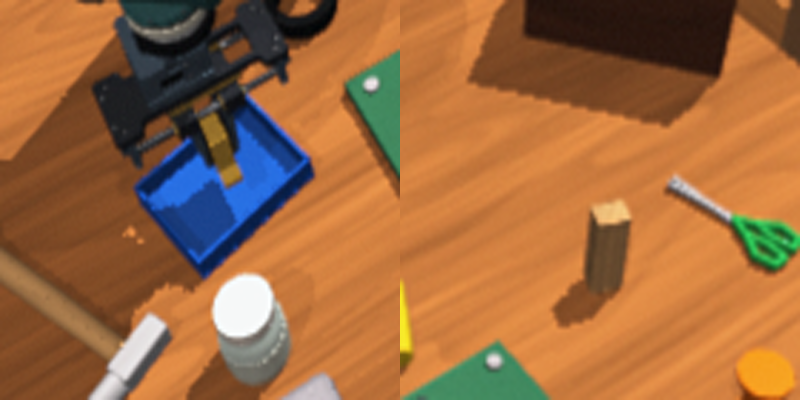

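The block stands upright on the bench and the spacer, held with its toe visible, is over the tray. I'll lower it to the tray floor.

Request:
servo_tool(
  series=[
    [0,[0,0,-0.02],[0,0,0]],
    [0,[0,0,-0.012],[0,0,0]],
    [0,[0,0,-0.006],[0,0,0]],
    [0,[0,0,-0.003],[0,0,0]],
    [0,[0,0,0],[0,0,0]],
  ],
)

```text
clock: 18.02
position: [0.5061, -0.3569, 0.0242]
ee_rot: [-180.0, 0.0, -179.1]
wrist_force: [0.1, -0.9, -1.6]
grip_width: 0.218
finger_force: 30.0
```

Request:
servo_tool(
  series=[
    [0,[0,0,-0.001],[0,0,0]],
    [0,[0,0,-0.001],[0,0,0]],
    [0,[0,0,0],[0,0,0]],
  ],
)

```text
clock: 18.4
position: [0.506, -0.3569, 0.0222]
ee_rot: [-180.0, 0.0, -179.1]
wrist_force: [-0.7, 0.7, -2.3]
grip_width: 0.223
finger_force: 30.0
```

Request:
servo_tool(
  series=[
    [0,[0,0,-0.001],[0,0,0]],
    [0,[0,0,-0.001],[0,0,0]],
    [0,[0,0,0],[0,0,0]],
  ],
)

```text
clock: 18.77
position: [0.506, -0.3568, 0.0201]
ee_rot: [180.0, -0.0, -179.1]
wrist_force: [-0.9, -0.2, -2.4]
grip_width: 0.217
finger_force: 30.0
```

Request:
servo_tool(
  series=[
    [0,[0,0,-0.001],[0,0,0]],
    [0,[0,0,0],[0,0,0]],
  ],
)

```text
clock: 19.02
position: [0.506, -0.3569, 0.0197]
ee_rot: [180.0, -0.0, -179.1]
wrist_force: [-4.1, 2.8, 10.1]
grip_width: 0.217
finger_force: 30.0
```

Request:
servo_tool(
  series=[
    [0.28,[0,0,0],[0,0,0]],
    [0.45,[0,0,0],[0,0,0]],
    [0.5,[0,0,0],[0,0,0]],
    [0.5,[0,0,0.01],[0,0,0]],
    [0.5,[0,0,0.04],[0,0,0]],
    [0.5,[0,0,0.06],[0,0,0]],
    [0.3,[0,0,0.04],[0,0,0]],
    [0,[0.01,0.05,0],[0,0,0]],
    [0,[0.015,0.06,0],[0,0,0]],
    [0,[0.015,0.06,0],[0,0,0]],
  ],
)

```text
clock: 20.27
position: [0.5462, -0.1853, 0.1701]
ee_rot: [-180.0, 0.1, -179.1]
wrist_force: [0.1, -1.2, 0.3]
grip_width: 0.094
finger_force: 0.0
```

Request:
servo_tool(
  series=[
    [0,[0.001,0.04,0],[0,0,0]],
    [0,[0,0,-0.03],[0,0,0]],
    [0,[0,0,-0.04],[0,0,0]],
    [0,[0,0,0],[0,0,0]],
  ],
)

```text
clock: 20.78
position: [0.5454, -0.1462, 0.0976]
ee_rot: [179.9, -0.2, -179.1]
wrist_force: [0.2, 0.8, -0.2]
grip_width: 0.006
finger_force: 0.0
```

Run:
```python
from h import *
print(bot.get_obs()['position'])
im,d,c=look('scene','scene5'); t,_,_=look('top','top5')
a=im[200:320,80:260,::-1]; b=t[150:240,260:410,::-1]
cv2.imwrite('pics/m5.png',np.hstack([cv2.resize(a,(400,330),interpolation=cv2.INTER_CUBIC),cv2.resize(b,(400,330),interpolation=cv2.INTER_CUBIC)]))
```

```text
[ 0.54539076 -0.14624029  0.09759794]
```

View pics/m5.png

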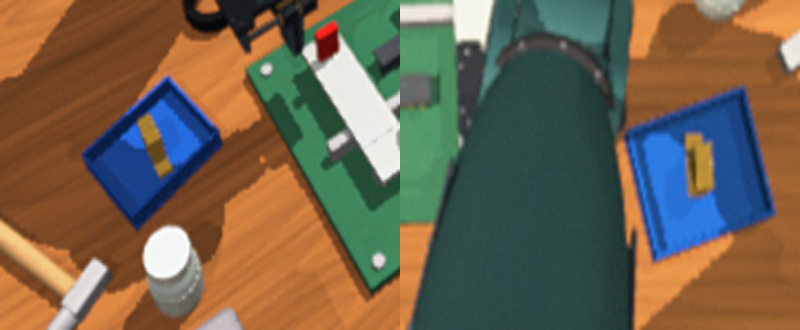

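The spacer stands in the tray (left crop about (155,145)) and the closed fingers are behind the red grip. I'll lower them and push.

Request:
servo_tool(
  series=[
    [0,[0.001,0,-0.02],[0,0,0]],
    [0,[0.001,0,-0.015],[0,0,0]],
    [0,[0,0.006,0],[0,0,0]],
    [0,[0,0.006,0],[0,0,0]],
    [0,[0,0.004,0],[0,0,0]],
    [0,[0,0.004,0],[0,0,0]],
    [0,[0,0.004,0],[0,0,0]],
    [0,[0,0.004,0],[0,0,0]],
  ],
)

```text
clock: 21.88
position: [0.5491, -0.1188, 0.0644]
ee_rot: [-180.0, 0.0, -179.1]
wrist_force: [-0.1, -2.4, 2.2]
grip_width: 0.004
finger_force: 1.7
```

Request:
servo_tool(
  series=[
    [0,[0,0.008,0],[0,0,0]],
    [0,[0,0.008,0],[0,0,0]],
    [0,[0,0.008,0],[0,0,0]],
    [0,[0,0.008,0],[0,0,0]],
    [0,[-0.001,0.008,0],[0,0,0]],
    [0,[0,0.008,0],[0,0,0]],
    [0,[0,0.008,0],[0,0,0]],
    [0,[0,0.008,0],[0,0,0]],
    [0,[0,0.008,0],[0,0,0]],
    [0,[0,0.008,0],[0,0,0]],
  ],
)

```text
clock: 23.12
position: [0.5478, -0.0383, 0.0641]
ee_rot: [180.0, -0.0, -179.1]
wrist_force: [-0.8, -4.1, 2.8]
grip_width: 0.007
finger_force: 1.7
```

Request:
servo_tool(
  series=[
    [0,[-0.001,0.006,0],[0,0,0]],
    [0,[0,0.005,0],[0,0,0]],
    [0,[0,0.004,0],[0,0,0]],
    [0,[0,0.003,0],[0,0,0]],
    [0,[0,0.002,0],[0,0,0]],
    [0,[0,0,0],[0,0,0]],
  ],
)

```text
clock: 23.88
position: [0.5468, -0.0187, 0.064]
ee_rot: [180.0, -0.0, -179.1]
wrist_force: [-0.5, -0.5, 0.1]
grip_width: 0.011
finger_force: 0.1
```

Request:
servo_tool(
  series=[
    [0,[0,0.002,0],[0,0,0]],
    [0,[0,0.002,0],[0,0,0]],
    [0,[0,0.002,0],[0,0,0]],
    [0,[0,0.002,0],[0,0,0]],
    [0,[0,0.001,0],[0,0,0]],
    [0,[0,0.001,0],[0,0,0]],
    [0,[0,0.001,0],[0,0,0]],
  ],
)

```text
clock: 24.75
position: [0.5468, -0.0078, 0.064]
ee_rot: [180.0, -0.0, -179.1]
wrist_force: [-2.8, -2.8, 1.2]
grip_width: 0.003
finger_force: 1.5
```

Request:
servo_tool(
  series=[
    [0,[0,0.001,0],[0,0,0]],
    [0,[0,0.001,0],[0,0,0]],
    [0,[0,0,0],[0,0,0]],
  ],
)

```text
clock: 25.12
position: [0.5471, -0.0057, 0.0642]
ee_rot: [180.0, 0.0, -179.1]
wrist_force: [-1.8, -2.3, -0.7]
grip_width: 0.004
finger_force: 0.7
```

Request:
servo_tool(
  series=[
    [0,[0,0.001,0],[0,0,0]],
    [0,[0,0.001,0],[0,0,0]],
    [0,[0,0,0],[0,0,0]],
  ],
)

```text
clock: 25.5
position: [0.5471, -0.0037, 0.0642]
ee_rot: [180.0, 0.0, -179.1]
wrist_force: [-1.5, -1.0, -0.7]
grip_width: 0.006
finger_force: 0.9
```

Request:
servo_tool(
  series=[
    [0,[0,0.001,0],[0,0,0]],
    [0,[0,0,0],[0,0,0]],
  ],
)

```text
clock: 25.75
position: [0.5471, -0.0027, 0.0642]
ee_rot: [180.0, 0.0, -179.1]
wrist_force: [-1.1, -2.2, -0.4]
grip_width: 0.003
finger_force: 1.0
```

Request:
servo_tool(
  series=[
    [0,[0,0.001,0],[0,0,0]],
    [0,[0,0,0],[0,0,0]],
  ],
)

```text
clock: 26.0
position: [0.5471, -0.0018, 0.0642]
ee_rot: [180.0, 0.0, -179.1]
wrist_force: [-0.4, -1.4, -0.7]
grip_width: 0.005
finger_force: 1.0
```

Request:
servo_tool(
  series=[
    [0,[0,0.001,0],[0,0,0]],
    [0,[0,0,0],[0,0,0]],
  ],
)

```text
clock: 26.25
position: [0.547, -0.0014, 0.0642]
ee_rot: [-179.9, 0.0, -179.1]
wrist_force: [-1.2, -12.2, 0.7]
grip_width: 0.007
finger_force: 5.6
```

Request:
servo_tool(
  series=[
    [0,[0,0.001,0],[0,0,0]],
    [0,[0,0,0],[0,0,0]],
  ],
)

```text
clock: 26.5
position: [0.547, -0.0013, 0.0642]
ee_rot: [-179.9, 0.0, -179.0]
wrist_force: [-0.8, -21.4, -0.5]
grip_width: 0.006
finger_force: 11.1
```

Request:
servo_tool(
  series=[
    [0,[0,-0.005,0],[0,0,0]],
    [0,[0,-0.02,0],[0,0,0]],
    [0,[0,-0.02,0.02],[0,0,0]],
    [0,[0,-0.02,0.06],[0,0,0]],
    [0,[0,-0.06,0.06],[0,0,0]],
    [0,[0,-0.06,0.02],[0,0,0]],
    [0,[0,-0.06,0],[0,0,0]],
    [0,[0,0,0],[0,0,0]],
  ],
)

```text
clock: 27.5
position: [0.5467, -0.2321, 0.2078]
ee_rot: [-180.0, 0.1, -179.3]
wrist_force: [0.1, 0.3, -1.1]
grip_width: 0.002
finger_force: 0.0
```

Run:
```python
from h import *
o=bot.get_obs(); print(o['position'],o['wrist_force'])
look('scene','scene6')
```

```text
[ 0.5466889  -0.2321217   0.20784107] [ 0.08232059  0.34158858 -1.12674439]
```

View pics/scene6.png

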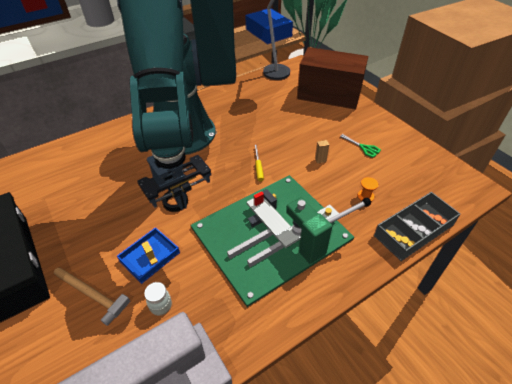

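The slide sits against its stop (grip at (259,198)), the spacer is in the tray (149,252), the block stands upright (322,152) and the arm is clear.

```bash
python3 -c "
from cell import bot
print(bot.hand_in())"
```

```text
the job is handed in; nothing more can be done
None
```

I finished the job and handed it in at about 27.5 s: the spacer is in the tray, the block stands upright on the bench, and the slide was pressed home with about 21 N at the wrist and left there; the hand-in returned no verdict.

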